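# Lock the sample mixer's drive shaft

## Robot

A 6-joint arm with a two-finger parallel gripper is mounted at the origin on the work surface. World frame = base frame: x ahead of the robot, y to its left, z up, the work surface at z = 0. Lengths are in m, angles in degrees, forces in N, time in s.
With the tool pointing down it reaches from about 0.35 to 0.925 m from the base axis. Payload 6.4 kg.
Tool frame: the origin (TCP) lies between the finger pads; the fingertips stand 11 mm ahead of it and the grasp point (between the pads) lies 8 mm behind it; y points along the fingers, z is the direction in which the jaws open and shut, and the axes are right-handed (so a half turn about y gives the same grasp; the last joint's range is limited). The gripper opens to 94 mm and grips with 3 to 60 N. Pads are 16 mm wide; open, the fingers measure 119 mm over their backs; the gripper's body (75 mm by 177 mm) begins 78 mm behind the grasp point.
Start: joints at [-74.719, 14.043, 89.255, -0, 76.702, -9.975], TCP at [0.277, -0.588, 0.216] pointing down, gripper open.
Joint ranges: [-179.41, 179.41], [-58.25, 129.5], [7.25, 145.43], [-54.29, 234.29], [11.92, 165.04], [-157.13, 157.13]. Speed limits (degrees/s): [147.25, 147.25, 180, 180, 180, 180].

## Interface

Orientations are given as [roll, pitch, yaw] about the fixed x, y, z axes, in that order (R = Rz(yaw) Ry(pitch) Rx(roll)).
In Python, from station import manip gives the robot as it stands.
- The arm moves only by the tool jog_arm, never from a script. Its argument "motion" is a list of rows, each a list of 2 entries, a list of its own where there are three numbers: the shift along the world's x, y, z in cm, then the turn, a rotation vector about the world's x, y, z in rad. A call has 1 to 5 rows; each row is the pose to reach, as a shift and turn from the pose commanded when the call began; what a row does not reach only later rows make up. A row lasts 1/10 s, in which the tool goes at most 50 mm and 8.59 degrees, less where a joint would pass 70% of its speed; a pose out of reach is approached as far as the arm can. A call with a gripper value outside its range is refused whole. "jaw" is the opening, from -1 (shut) to 1 (fully open), so that 0 is half open, set as the call begins (left out, the last holds). The fingers move at their own pace and stop on an object; "grip_force" is the grip in N (left out, the last holds). Time passes only in rows, so rows that repeat a pose let the fingers close. It gives the time, the measured TCP pose, the force and the opening at its end, in the units of the state.
- manip.observe(): the state, without advancing time (a new reading comes with each control period).
- manip.snapshot(name): name is "side" or "top" or "wrist"; returns a dict with "color" (420x560x3 uint8, blue, green, red), "fx", "fy", "cx", "cy" (pixels), "distortion" ([k1, k2, p1, p2, k3] as OpenCV has them; the pictures are not rectified), "origin" and "rotation" of the camera in the world. Camera axes: x right, y down, z forward; pixel columns grow to the right and rows downward; lengths in m; the calibration is good to about 2 mm. A picture is of the moment at which its call begins. There is no depth.
- manip.finish_job(): hands the job in, once; it reports no verdict.
Trained networks look in a picture, given as the dict that the camera call returned (one of the last four; its "shot" number tells which), for a name from the list of things; names that differ only in an ending like _2 or _b are one class to them, and where a whole thing is asked for, a point or a joint stands for the part that bears it (a point fixed in the world has none). Each returns a list of dicts, best first, with "p" (0 to 1); they miss things now and then, are a little off and sometimes report something else, mostly with a low value. They report only what shows in the picture. A call takes as long as a camera call. They do not tell look-alikes from the thing itself.
- manip.find_in(picture, name): "point" ([column, row] in pixels, amid what is visible of it).
- manip.cut_out(picture, name): "region" (420x560 bool, what is visible of it) and "point" ([column, row] in pixels, amid what is visible of it).
- manip.landmark_of(picture, name): "point" ([column, row] in pixels: a listed point, or the origin of a listed thing).
The state is a dict: "clock": time; "q": joint angles; "joint_velocities": joint speeds; "effort": joint torques, N m; "position": TCP position; "eef_rot": TCP orientation; "force": force on the tool from outside, world axes, zero at the start; "torque": the same for the moment, N m; "gripper_width": finger opening in m.
Only numpy, scipy, OpenCV 4.12 (cv2) and the standard library are available. Lean on these libraries where they do the work, as an engineer would, in place of code of your own. Each camera call takes 0.05 s, during which the arm holds its last target.

## Task

Lock the mixer's shaft for service: push the red peg round with a fingertip until the slot in the orange disc lines up with the steel bar, then push the black tab so that the bar slides through the slot, fully home against the green end block. Only push: do not lift the bar out of its channel, leave all the other things on the bench and on the mixer where they stand, and finish with the hand clear.

Things in the scene. Friction and masses are not known exactly. Their poses are not given: they have to be found in the camera images.
- mixer: Low white sample mixer fixed to the bench, 360 x 180 x 40 mm, with a grey top deck at 40 mm. Origin: bench level, under the axis of the disc. Its x axis (level) is the way the bar is pushed; z up. The case runs from x = -240 to +120 mm, y = -90 to +90 mm. Channel, disc and receiver lie in line along y = 0. It stands at different places and yaws.
- channel (a point): Middle of the floor of the bar's channel, 46 mm above the bench. The channel runs 182 mm along the mixer's x (from x = -235 to -53 mm), 19 mm wide inside, aluminium side walls up to 56 mm above the bench.
- end_stop (a point): Middle of the foot of the green end block's face, which stops the bar, in the receiver beyond the disc: at x = +77 mm in the mixer's frame, 45 mm above the bench. The receiver starts at x = 53 mm; its walls are 21 mm apart and reach 60 mm above the bench.
- lock_disc (a joint): Angle of the orange disc about the vertical, counterclockwise from above. At 0 and equally at pi its slot is in line with the bar (either will do); between them it blocks the bar. Stops at -0.35 and 3.49; starts between 0.5 and 2.64. Friction of 0.06 N m, stays where it is left, no detent. The bar's round nose enters when the slot is within about 0.1 rad and then centres it.
- disc_slot (a point): Centre of the disc, on its axis, at the floor of the slot, 45.5 mm above the bench. Its x axis runs along the slot. The disc is 100 mm across, its top 60 mm above the bench; the slot is a straight open groove through its centre, 21 mm wide, 14.5 mm deep, flared by 2 mm a side over the last 4 mm at both mouths.
- disc_peg (a point): Middle of the top of the red upright peg on the disc: 12 mm thick, 60 to 90 mm above the bench, 38 mm from the disc's axis, on the disc's own -y side, square to the slot. In the mixer's frame it lies at angle (joint value - pi/2) from +x: at the start on the receiver's side, at joint 0 on the mixer's -y side, at pi on its +y side. Push it round from its side.
- lock_bar: Loose steel locking bar, 150 x 16 x 14 mm, about 0.2 to 0.4 kg, lying in the channel. Origin: middle of its underside; its x axis points to its round nose (75 mm ahead) and agrees with the mixer's x. At the start the nose is 5 to 23 mm short of the disc's rim (origin at x = -148 to -130 mm in the mixer's frame); fully home the origin is at x = +2 mm.
- bar_tab (a point): Middle of the top of the black push tab on the bar's tail, 70 mm behind the bar's origin, 90 mm above the bench. The tab is 10 mm thick along the bar, 16 mm wide and stands 30 mm above the bar. Push it from behind towards the disc, a few N, lower half for choice.
- vial_a: Amber vial, white cap, 22 mm wide, 48 mm tall, loose on the mixer's deck beside the receiver. Origin: middle of its foot. Leave alone.
- vial_b: Amber vial, blue cap, 22 mm wide, 48 mm tall, loose on the mixer's deck beside the channel. Origin: middle of its foot. Leave alone.
- tube_rack: Blue rack of capped tubes, 210 x 100 mm, 83 mm tall, at the left. Origin: middle of its underside. Leave alone.
- reagent_bottle: Amber bottle with blue cap, 64 mm wide, 150 mm tall, at the right. Origin: middle of its foot. Leave alone.
- beaker: Glass beaker, 68 mm wide, 85 mm tall, at the left. Origin: middle of its foot. Leave alone.
- powder_jar: White jar with red lid, 60 mm wide, 75 mm tall, at the right. Origin: middle of its foot. Leave alone.
- tip_box: Yellow box with clear lid, 80 x 115 mm, 63 mm tall, at the right. Origin: middle of its underside. Leave alone.
Things that resemble listed ones, but are neither listed nor needed, are in the scene too. What is meant by the lock_bar is not blue or yellow, and is the smaller of those in its own colour.

How it is judged (in metres and radians):
On the way:
1. the slot is turned in line with the bar (within 0.2 rad) while the bar is still outside the disc (angle between the x axis of disc_slot and the x axis of mixer, either way round below 0.2 rad and x of lock_bar in the frame of mixer below -0.113 m), for 0.1 s.
At the end, for the whole second after the job is handed in: The bar lies flat through the slot and home in the receiver, its nose within about 6 mm of the green end block, the disc in line with it (0.12 rad), all at rest (x of lock_bar in the frame of mixer between -0.004 and 0.006 m and y of lock_bar in the frame of mixer between -0.005 and 0.005 m and z of lock_bar in the frame of mixer below 0.05 m and angle between the x axis of lock_bar and the x axis of mixer, either way round below 0.08 rad and angle between the x axis of disc_slot and the x axis of mixer, either way round below 0.12 rad and linear speed of lock_bar below 0.01 m/s); the robot touches nothing.
It fails at once if the bar is lifted in its channel (by more than 8 mm) or tipped up (0.15 rad) (z of lock_bar in the frame of mixer above 0.054 m or angle between lock_bar's own z axis and vertical above 0.15 rad).
It fails at once if a vial on the mixer is shifted by more than 20 mm, or knocked over (distance of any of vial_a, vial_b from where it was at the start of the episode above 0.02 m or angle between any of vial_a, vial_b's own z axis and vertical above 0.5 rad).
It fails at once if the tube rack or reagent bottle is shifted by more than 20 mm, or knocked over (distance of any of tube_rack, reagent_bottle from where it was at the start of the episode above 0.02 m or angle between any of tube_rack, reagent_bottle's own z axis and vertical above 0.5 rad).
It fails at once if the beaker, jar or tip box is shifted by more than 20 mm, or knocked over (distance of any of beaker, powder_jar, tip_box from where it was at the start of the episode above 0.02 m or angle between any of beaker, powder_jar, tip_box's own z axis and vertical above 0.5 rad).
It also fails if it takes over 51 s, if anything falls off the work surface, if the arm or the gripper's body presses on something with over 40 N, if the wrist force passes 120 N, or if a joint passes its speed limit or range.

## Working session

There is one attempt and no reset: what is moved stays moved. The work goes in short steps, Python scripts to look and compute and a tool call to move; the robot and the scene stay as the last step left them, time stands still between calls to the robot, and variables do not carry over. Pictures are saved under pics/ and viewed, and the job is handed in when it is done.

Besides the shell and the picture viewer there is one more tool, called after "Emit:" as name(argument=value, ...), one argument or row to a line, values as JSON. jog_arm: Moves the arm, as the interface text tells. Its arguments: {"type":"object","properties":{"motion":{"type":"array","items":{"type":"array"}},"jaw":{"type":"number"},"grip_force":{"type":"number"}},"required":["motion"]}

```bash
ls; mkdir -p pics
python3 - <<'E'
from station import manip
import cv2
s=manip.observe(); print({k:s[k] for k in('clock','position','eef_rot','gripper_width','force')})
for n in("top","side","wrist"):
    p=manip.snapshot(n); cv2.imwrite(f"pics/{n}0.png",p["color"])
    print(n,p["fx"],p["cx"],p["cy"],p["distortion"],p["origin"],p["rotation"])
    for w in("lock_bar","bar_tab","disc_peg","disc_slot","end_stop","channel","mixer","vial_a"):
        print(w,[([round(float(x)) for x in d["point"]],round(d["p"],2)) for d in manip.landmark_of(p,w)])
E
```

```text
pics
{'clock': 0.0, 'position': array([ 0.27717585, -0.58730777,  0.21538835]), 'eef_rot': array([-9.01054903e+01,  1.94394429e-02, -1.54745466e+02]), 'gripper_width': 0.09394867556137942, 'force': array([ 0.32581474, -0.4406723 ,  0.19246002])}
top 520.4552403049641 274.69402127084635 197.7190632519022 [0.03854361 0.         0.         0.         0.        ] [0.35612257 0.03593142 1.6190943 ] [-173.34738405    0.29445847  -88.57219786]
lock_bar [([321, 194], 0.85), ([344, 277], 0.84), ([393, 125], 0.56), ([271, 265], 0.48)]
bar_tab [([410, 152], 0.88), ([378, 274], 0.57), ([347, 197], 0.53), ([265, 290], 0.53)]
disc_peg [([262, 183], 0.72)]
disc_slot [([273, 186], 0.65)]
end_stop [([247, 186], 0.81)]
channel [([319, 195], 0.61)]
mixer [([272, 195], 0.74), ([247, 186], 0.71)]
vial_a [([242, 202], 0.54), ([335, 179], 0.39)]
side 419.87898780859985 275.2927576007171 208.82643679012205 [0.04315887 0.         0.         0.         0.        ] [0.37772936 0.94667239 0.6762885 ] [-122.06743678   -0.71535626 -169.34044958]
lock_bar [([281, 201], 0.72), ([348, 254], 0.64), ([366, 212], 0.61)]
bar_tab [([251, 157], 0.85), ([382, 248], 0.72), ([359, 177], 0.66), ([290, 182], 0.62)]
disc_peg [([254, 220], 0.73)]
disc_slot [([262, 230], 0.73)]
end_stop [([249, 244], 0.93), ([214, 358], 0.3)]
channel [([280, 204], 0.67)]
mixer [([264, 242], 0.89)]
vial_a [([266, 193], 0.53), ([275, 252], 0.52)]
wrist 377.25472761894065 274.8918966221882 208.26209703544518 [-0.09622103  0.          0.          0.          0.        ] [ 0.35205269 -0.55307544  0.38474861] [ 1.63516413e+02  3.79750824e-02 -6.47584210e+01]
lock_bar []
bar_tab []
disc_peg []
disc_slot []
end_stop []
channel []
mixer []
vial_a []
```

Run:
```python
import cv2
for n,(a,b,c,d) in {"top":(90,310,200,440),"side":(130,300,180,420)}.items():
    im=cv2.imread(f"pics/{n}0.png"); cv2.imwrite(f"pics/{n}0c.png",cv2.resize(im[a:b,c:d],None,fx=3.2,fy=2.7 if 0 else 3.2 if n=="side" else 2.7))
```

```text
(no output)
```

View pics/top0.png

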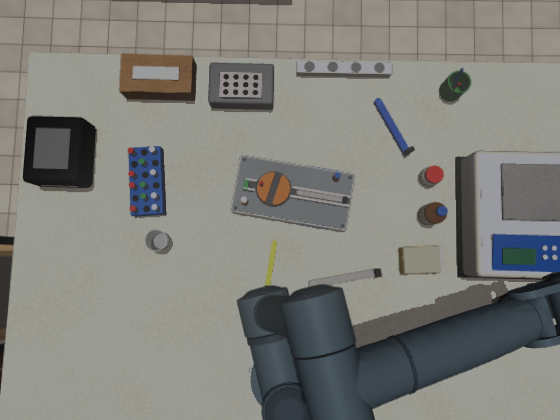

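View pics/side0.png

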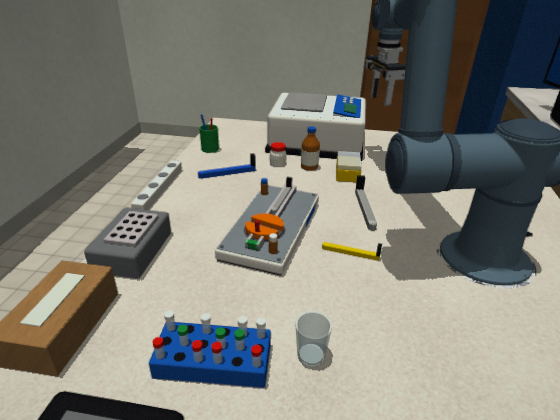

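```bash
sleep 1
```

```text
(no output)
```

View pics/top0c.png

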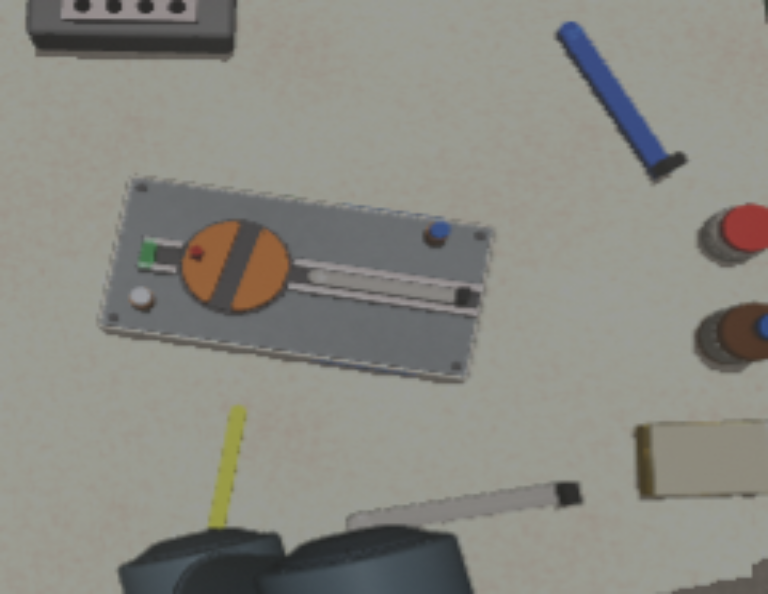

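View pics/side0c.png

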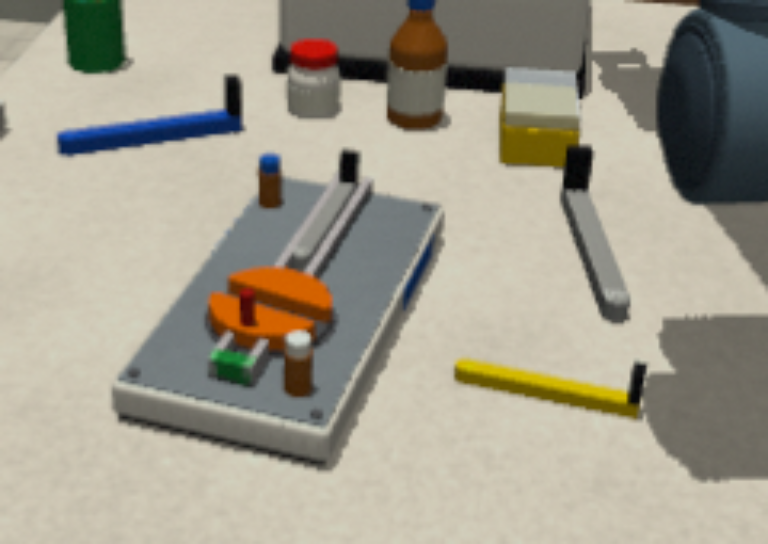

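```bash
cat > h.py <<'E'
import numpy as np,cv2
from scipy.spatial.transform import Rotation as R
def Rot(e): return R.from_euler('xyz',e,degrees=True).as_matrix()
def proj(p,X):
    Rc=Rot(p["rotation"]); X=np.atleast_2d(X).astype(float)
    Xc=(X-np.array(p["origin"]))@Rc
    K=np.array([[p["fx"],0,p["cx"]],[0,p["fy"],p["cy"]],[0,0,1.]])
    return cv2.projectPoints(Xc,np.zeros(3),np.zeros(3),K,np.array(p["distortion"]))[0][:,0]
def back(p,uv,z):
    K=np.array([[p["fx"],0,p["cx"]],[0,p["fy"],p["cy"]],[0,0,1.]])
    n=cv2.undistortPoints(np.array([[uv]],float),K,np.array(p["distortion"]))[0,0]
    d=Rot(p["rotation"])@np.array([n[0],n[1],1]); o=np.array(p["origin"])
    return o+d*(z-o[2])/d[2]
def m2w(m,P):
    P=np.atleast_2d(P).astype(float);c,s=np.cos(m[2]),np.sin(m[2])
    return np.c_[m[0]+c*P[:,0]-s*P[:,1],m[1]+s*P[:,0]+c*P[:,1],P[:,2]]
def w2m(m,P):
    P=np.atleast_2d(P).astype(float);c,s=np.cos(m[2]),np.sin(m[2]);d=P[:,:2]-np.array(m[:2])
    return np.c_[c*d[:,0]+s*d[:,1],-s*d[:,0]+c*d[:,1],P[:,2]]
E
cat > fit.py <<'E'
from station import manip
from h import *
import sys
from scipy.optimize import least_squares
pt=manip.snapshot("top"); ps=manip.snapshot("side")
cor=lambda x,y:[x/1000,y/1000,.04]
obs=[]
for uv,P in [((241.6,155.9),cor(120,-90)),((354.4,175.2),cor(-240,-90)),((345.3,230.7),cor(-240,90)),((231.6,211.1),cor(120,90))]: obs.append((pt,uv,P,'c'))
for uv,P in [((216.9,250.3),cor(120,-90)),((283.75,267.5),cor(120,90)),((318.4,194.7),cor(-240,90))]: obs.append((ps,uv,P,'c'))
dyn=[]
for p,first in((pt,1),(ps,0)):
    for n,P in (("end_stop",[.077,0,.045]),("disc_slot",[0,0,.0455]),("channel",[-.144,0,.046])):
        obs.append((p,manip.landmark_of(p,n)[0]["point"],P,n))
    q=manip.landmark_of(p,"disc_peg")[0]["point"]; dyn.append((p,q,"peg"))
    tab=[d["point"] for d in manip.landmark_of(p,"bar_tab")]
    ref=(347,197) if first else (290,182)
    q=min(tab,key=lambda t:np.hypot(t[0]-ref[0],t[1]-ref[1])); dyn.append((p,q,"tab"))
def res(v,full=False):
    m=v[:3]; r=[]
    for p,uv,P,n in obs: r.append(proj(p,m2w(m,P))[0]-uv)
    for p,uv,n in dyn:
        P=[.038*np.sin(v[3]),-.038*np.cos(v[3]),.09] if n=="peg" else [v[4]-.07,0,.09]
        r.append(proj(p,m2w(m,P))[0]-uv)
    return np.array(r) if full else np.ravel(r)
d0=back(pt,(273,186),.05)
s=least_squares(res,[d0[0],d0[1],1.5,1.2,-.14],loss='soft_l1')
np.set_printoptions(precision=4,suppress=True)
print(s.x); 
for o,r in zip([o[3] for o in obs]+[d[2] for d in dyn],res(s.x,1)): print(o,r.round(1))
np.save("m.npy",s.x)
for n,ref in (("vial_a",(242,202)),("vial_b",(335,179))):
    for d in manip.landmark_of(pt,n): print(n,w2m(s.x,back(pt,d["point"],.04)),d["p"])
for n in("tube_rack","reagent_bottle","beaker","powder_jar","tip_box"):
    print(n,back(pt,manip.landmark_of(pt,n)[0]["point"],0)[:2] if manip.landmark_of(pt,n) else None)
im=pt["color"].copy()
E
python3 fit.py
```

```text
[ 0.5678  0.0564  1.4256  1.4219 -0.1537]
c [-2.6 -2.3]
c [ 0.1 -2.2]
c [0.2 0.2]
c [-3.  -0.2]
c [-4.2 -1.3]
c [-1.7 -2.5]
c [ 0.6 -1.5]
end_stop [-1.5  3.6]
disc_slot [0.6 1.1]
channel [0.6 0.2]
end_stop [2.4 1.8]
disc_slot [ 1.5 -2.2]
channel [ 1.  -1.3]
peg [-1.5 -1.9]
tab [-0.3 -0.3]
peg [0.6 0.2]
tab [-0.2 -3.9]
vial_a [[-0.1868 -0.0656  0.04  ]] 0.53
vial_a [[0.0756 0.0519 0.04  ]] 0.48
vial_b [[-0.1868 -0.0656  0.04  ]] 0.53
vial_b [[0.0756 0.0519 0.04  ]] 0.48
tube_rack [0.5822 0.4468]
reagent_bottle [ 0.5004 -0.4156]
beaker [0.387  0.4107]
powder_jar [ 0.6176 -0.4305]
tip_box [0.5929 0.0876]
```

Candidates for lock_bar in the top image: the steel bar in the channel (321,194), the larger steel bar on the bench (344,277), blue (393,125) and yellow (270,265). By the description it is the one in the channel, since it is steel, the smaller one, and lies on the mixer. The crop confirms this. Next I move over the mixer for a close wrist view.

Emit:
jog_arm(
  motion=[
    [[0, 0, 4], [0, 0, 0]],
    [[1, 2, 8], [0, 0, 0]],
    [[3, 6, 8], [0, 0, -0.1]],
    [[5, 10.5, 8], [0, 0, -0.2]],
    [[7, 15, 8], [0, 0, -0.3]],
  ],
  jaw=-1,
)

```text
clock: 3.05
position: [0.3477, -0.4365, 0.2968]
eef_rot: [-90.0, 0.0, -172.2]
force: [0.4, -0.2, 0.5]
gripper_width: 0.0573
```

Emit:
jog_arm(
  motion=[
    [[2, 4.5, 0], [0, 0, -0.1]],
    [[4, 9, 0], [0, 0, -0.2]],
    [[6, 13.5, 0], [0, 0, -0.286]],
    [[8, 18, 0], [0, 0, -0.286]],
    [[10, 22, 0], [0, 0, -0.286]],
  ],
)

```text
clock: 3.55
position: [0.4478, -0.2157, 0.2968]
eef_rot: [-90.0, 0.0, 171.7]
force: [1.3, -0.3, -0.1]
gripper_width: 0.0176
```

Emit:
jog_arm(
  motion=[
    [[2, 4.5, 0], [0, 0, 0]],
    [[4, 9, 0], [0, 0, 0]],
    [[6, 13.5, 0], [0, 0, 0]],
    [[8, 18, 0], [0, 0, 0]],
    [[8, 22, 0], [0, 0, 0]],
  ],
)

```text
clock: 4.05
position: [0.5284, 0.0044, 0.2965]
eef_rot: [-90.0, 0.0, 171.7]
force: [-0.3, 0.2, -0.9]
gripper_width: 0.0005
```

Run:
```python
from station import manip
from h import *
import pickle
p=manip.snapshot("wrist"); cv2.imwrite("pics/w1.png",p["color"]); pickle.dump(p,open("w1.pkl","wb"))
m=np.load("m.npy")
for n in("end_stop","disc_slot","channel","disc_peg","bar_tab","lock_bar","mixer"):
    z={"end_stop":.045,"disc_slot":.0455,"channel":.046,"disc_peg":.09,"bar_tab":.09,"lock_bar":.046,"mixer":0}[n]
    for d in manip.landmark_of(p,n)[:2]:
        print(n,np.round(d["point"],1),round(d["p"],2),back(p,d["point"],z)[:2].round(4),w2m(m,back(p,d["point"],z))[0].round(4))
```

```text
end_stop [158.4 141.2] 0.73 [0.5831 0.1276] [ 0.0726 -0.0048  0.045 ]
disc_slot [225.7 145.7] 0.89 [0.5668 0.0537] [-0.0028  0.0006  0.0455]
disc_slot [358.4 142.8] 0.39 [ 0.5491 -0.0926] [-0.1501 -0.003   0.0455]
channel [354.5 145.4] 0.78 [ 0.5469 -0.0879] [-1.458e-01 -1.000e-04  4.600e-02]
disc_peg [184.2 146.7] 0.79 [0.5767 0.0884] [ 0.0329 -0.0041  0.09  ]
bar_tab [432.6 153.7] 0.88 [ 0.5345 -0.1581] [-0.2171  0.002   0.09  ]
bar_tab [507.  309.1] 0.82 [ 0.3375 -0.2463] [-0.3328  0.1841  0.09  ]
lock_bar [358.6 144.9] 0.82 [ 0.5468 -0.0925] [-0.1504 -0.0007  0.046 ]
mixer [232.4 141.6] 0.9 [0.5659 0.0514] [-0.0052  0.0012  0.    ]
```

View pics/w1.png

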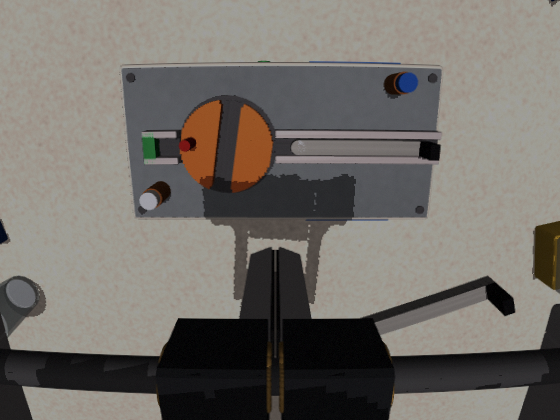

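Run:
```python
import cv2
im=cv2.imread("pics/w1.png")
cv2.imwrite("pics/w1a.png",cv2.resize(im[55:225,115:285],None,fx=3.5,fy=3.5,interpolation=cv2.INTER_CUBIC))
cv2.imwrite("pics/w1b.png",cv2.resize(im[55:225,280:450],None,fx=3.5,fy=3.5,interpolation=cv2.INTER_CUBIC))
```

```text
(no output)
```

View pics/w1a.png

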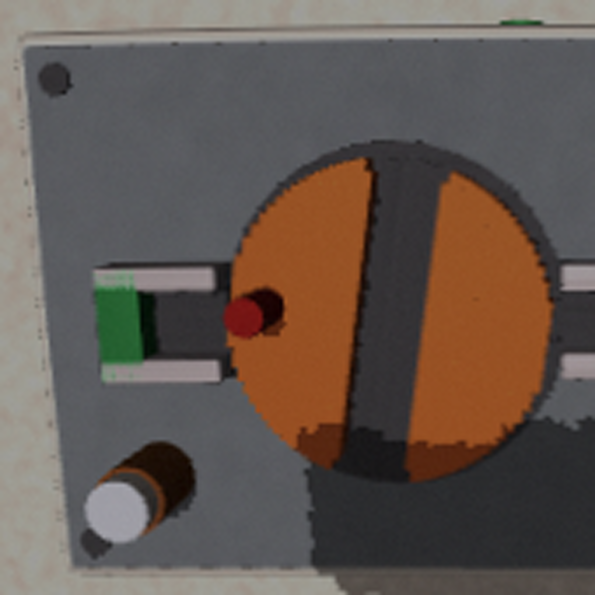

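View pics/w1b.png

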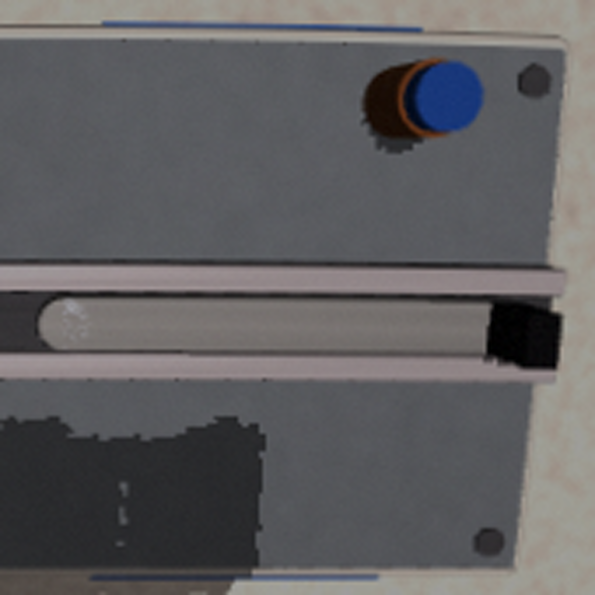

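Run:
```python
from h import *
import pickle
from scipy.optimize import least_squares
p=pickle.load(open("w1.pkl","rb"))
np.set_printoptions(precision=4,suppress=True)
obs=[((121.3,67.9),[.12,-.09,.04]),((135.6,217.9),[.12,.09,.04]),((441.5,68.5),[-.24,-.09,.04]),((426.9,217.9),[-.24,.09,.04]),((226.4,146.1),[0,0,.06]),((225.7,145.7),[0,0,.0455]),((354.5,145.4),[-.144,0,.046])]
def res(v):
    r=[proj(p,m2w(v,P))[0]-uv for uv,P in obs]
    return np.ravel(r)
s=least_squares(res,[.5678,.0564,1.4256],loss='soft_l1'); m=s.x
print(m,np.degrees(m[2])); print(s.fun.reshape(-1,2).round(1))
for n,uv,z in(("peg",(184.4,145.6),.09),("nose",(290.9,147.3),.055),("tab",(433.5,152.5),.09),("greenface",(155.5,148),.06),("vialAcap",(149,201),.088),("vialB",(407,83),.088)):
    print(n,w2m(m,back(p,uv,z))[0])
q=w2m(m,back(p,(184.4,145.6),.09))[0]; print("joint",np.arctan2(q[1],q[0])+np.pi/2,np.hypot(q[0],q[1]))
# slot edges at z=.06: crop A lines (370,165)-(345,455) left; (440,185)-(408,470) right
for a,b in(((372,175),(350,420)),((439,190),(411,460))):
    A,B=[w2m(m,back(p,(115+u/3.5,55+v/3.5),.06))[0] for u,v in(a,b)]
    print("slot",np.degrees(np.arctan2(*(B-A)[[1,0]])),A,B)
np.save("m.npy",np.r_[m,0,0])
```

```text
[0.5671 0.0533 1.4262] 81.71693523427034
[[-6.5 -4.5]
 [-5.4  2.8]
 [ 3.9 -4.7]
 [ 2.   3. ]
 [-2.1  1. ]
 [ 0.3 -0.2]
 [ 1.2  0.3]]
peg [ 0.0358 -0.0056  0.09  ]
nose [-0.0716  0.0009  0.055 ]
tab [-0.2147  0.0005  0.09  ]
greenface [0.0749 0.0004 0.06  ]
vialAcap [0.0776 0.0522 0.088 ]
vialB [-0.1823 -0.0666  0.088 ]
joint 1.416856702051154 0.03623580864463316
slot 82.7113196261792 [ 0.0017 -0.0441  0.06  ] [0.0113 0.0304 0.06  ]
slot 82.6206323543841 [-0.0182 -0.0396  0.06  ] [-0.0075  0.0433  0.06  ]
```

Run:
```python
from station import manip
from h import *
s=manip.observe(); print(s["q"].round(1),s["position"],s["eef_rot"],s["clock"])
m=np.array([.5667,.0508,np.radians(81.717)]); np.save("m.npy",m)
print("start above",m2w(m,[[.0376+.028*.755,-.0053+.028*.656,.077]]))
n=np.array([.755,.656,0])
for th in(1.43,1.2,1.0,.8,.6,.4,.2,0,-.05):
    P=np.array([.038*np.sin(th),-.038*np.cos(th),.077])
    print(th,m2w(m,[P+n*.0185])[0].round(4))
```

```text
[-12.2  -6.  102.   -0.   84.   86.2] [0.52729935 0.00077002 0.29648556] [-8.99874066e+01  7.71780074e-03  1.71559275e+02] 4.45
start above [[0.56223055 0.11080987 0.077     ]]
1.43 [0.5674 0.1028 0.077 ]
1.2 [0.5754 0.0994 0.077 ]
1.0 [0.5816 0.0951 0.077 ]
0.8 [0.5868 0.0895 0.077 ]
0.6 [0.5908 0.0831 0.077 ]
0.4 [0.5935 0.076  0.077 ]
0.2 [0.5946 0.0685 0.077 ]
0 [0.5943 0.0609 0.077 ]
-0.05 [0.594 0.059 0.077]
```

Emit:
jog_arm(
  motion=[
    [[1, 3, -3], [0, 0, 0.14]],
    [[2, 6, -6], [0, 0, 0.28]],
    [[3, 9, -9], [0, 0, 0.42]],
    [[3.5, 11, -12], [0, 0, 0.56]],
    [[3.5, 11, -16], [0, 0, 0.7]],
  ],
)

```text
clock: 4.95
position: [0.564, 0.1129, 0.1367]
eef_rot: [-89.9, 0.2, -147.8]
force: [0.2, -0.9, -0.2]
gripper_width: 0.0006
```

Emit:
jog_arm(
  motion=[
    [[0, 0, 0], [0, 0, 0.015]],
    [[0, 0, 0], [0, 0, 0.015]],
    [[0, 0, 0], [0, 0, 0.015]],
  ],
)

```text
clock: 5.25
position: [0.5641, 0.1112, 0.1391]
eef_rot: [-89.9, 0.2, -147.5]
force: [0.6, -0.3, 0.1]
gripper_width: 0.0004
```

```bash
cat > look.py <<'E'
from station import manip
from h import *
import sys
n=sys.argv[1]
s=manip.observe(); print(s["q"].round(1),s["position"].round(4),s["eef_rot"].round(1),s["force"].round(1),s["clock"])
p=manip.snapshot("wrist"); cv2.imwrite(f"pics/{n}.png",p["color"]); m=np.load("m.npy")
print("tcp in mixer",w2m(m,[s["position"]])[0].round(4))
for k,z in(("disc_peg",.09),("bar_tab",.09),("disc_slot",.0455),("end_stop",.045),("vial_a",.04),("lock_bar",.046)):
    for d in manip.landmark_of(p,k)[:2]:
        q=w2m(m,back(p,d["point"],z))[0]; print(k,np.round(d["point"],1),round(d["p"],2),q.round(4),round(float(np.arctan2(q[1],q[0])+np.pi/2),3) if k=="disc_peg" else "")
E
python3 look.py w2
```

```text
[-1.00e-01  8.70e+00  1.04e+02 -0.00e+00  6.71e+01  5.74e+01] [0.5641 0.1112 0.1391] [ -89.9    0.2 -147.5] [ 0.6 -0.3  0.1] 5.25
tcp in mixer [0.0594 0.0113 0.1391]
disc_peg [320.6 240.2] 0.71 [ 0.0363 -0.0055  0.09  ] 1.42
disc_slot [341.7 252.8] 0.91 [0.0016 0.0008 0.0455] 
end_stop [265.4 184.4] 0.87 [ 0.0791 -0.0018  0.045 ] 
vial_a [540.6 316.4] 0.77 [-0.1771 -0.0679  0.04  ] 
vial_a [218.4 235. ] 0.63 [0.0802 0.0522 0.04  ] 
lock_bar [466.1 351.1] 0.56 [-0.1439 -0.0031  0.046 ]
```

View pics/w2.png

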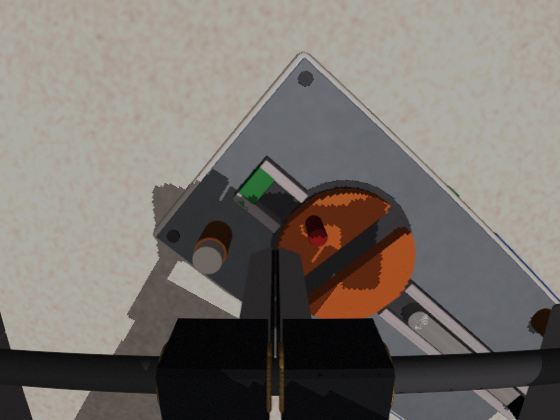

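Emit:
jog_arm(
  motion=[
    [[0, 0, -2.5], [0, 0, 0]],
    [[0, 0, -4.5], [0, 0, 0]],
    [[0, 0, -6], [0, 0, 0]],
    [[0, 0, -6.2], [0, 0, 0]],
    [[0, 0, -6.2], [0, 0, 0]],
  ],
)

```text
clock: 6.1
position: [0.5623, 0.1121, 0.0744]
eef_rot: [-90.0, -0.0, -147.4]
force: [-0.1, -0.3, 0.5]
gripper_width: 0.0004
```

```bash
python3 look.py w3
```

```text
[ -0.   13.8 105.7  -0.   60.5  57.3] [0.5623 0.1121 0.0744] [ -90.    -0.  -147.4] [-0.1 -0.3  0.5] 6.1
tcp in mixer [0.0601 0.0132 0.0744]
disc_peg [338.7 287.7] 0.56 [ 0.0378 -0.0057  0.09  ] 1.422
bar_tab [205.2 269.4] 0.37 [0.0892 0.0268 0.09  ] 
bar_tab [360.8 293. ] 0.28 [ 0.0282 -0.0103  0.09  ] 
disc_slot [362.6 292.6] 0.74 [0.0026 0.0002 0.0455] 
end_stop [266.2 211.3] 0.9 [ 0.0781 -0.0006  0.045 ] 
vial_a [205.1 269.6] 0.7 [0.0811 0.0518 0.04  ] 
lock_bar [508.9 410.1] 0.76 [-0.1474 -0.0011  0.046 ]
```

View pics/w3.png

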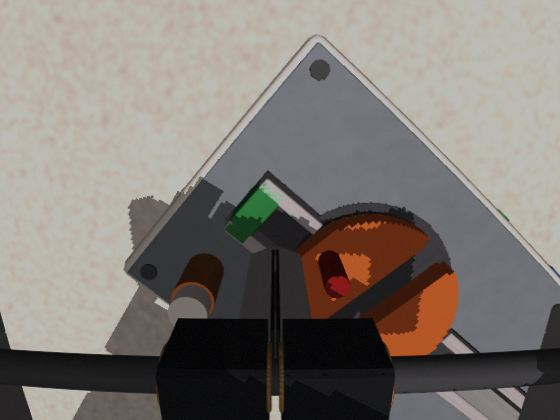

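Emit:
jog_arm(
  motion=[
    [[0.5, -0.9, 0.2], [0, 0, 0]],
    [[1.3, -1.3, 0.2], [0, 0, 0]],
    [[1.9, -1.7, 0.2], [0, 0, 0]],
    [[2.45, -2.25, 0.2], [0, 0, 0]],
    [[2.85, -2.9, 0.2], [0, 0, 0]],
  ],
)

```text
clock: 6.95
position: [0.5916, 0.083, 0.0767]
eef_rot: [-90.0, 0.1, -147.4]
force: [0.8, 2.5, 1.5]
gripper_width: 0.0007
```

```bash
python3 look.py w4
```

```text
[-2.900e+00  1.640e+01  1.022e+02  1.000e-01  6.140e+01  5.440e+01] [0.5916 0.083  0.0767] [-9.000e+01  1.000e-01 -1.474e+02] [0.8 2.5 1.5] 6.95
tcp in mixer [ 0.0354 -0.02    0.0767]
disc_peg [316.  285.5] 0.84 [ 0.0207 -0.0322  0.09  ] 0.572
disc_slot [294.6 305.9] 0.91 [0.0015 0.0007 0.0455] 
end_stop [194.1 223.5] 0.57 [ 0.079  -0.0012  0.045 ] 
vial_a [141.8 278.6] 0.95 [0.0816 0.0504 0.04  ]
```

View pics/w4.png

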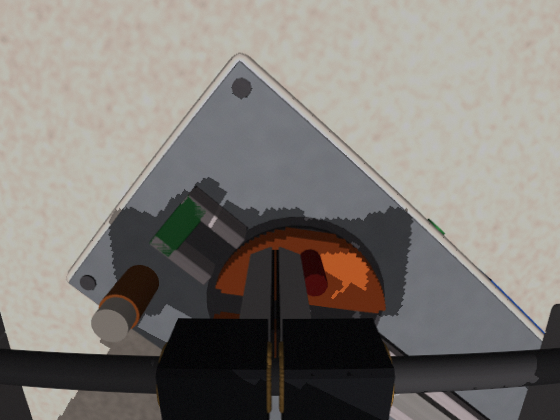

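Emit:
jog_arm(
  motion=[
    [[0.2, -0.7, 0], [0, 0, 0]],
    [[0.3, -1.2, 0], [0, 0, 0]],
    [[0.3, -1.6, 0], [0, 0, 0]],
    [[0.3, -1.9, 0], [0, 0, 0]],
    [[0.3, -2.1, 0], [0, 0, 0]],
  ],
)

```text
clock: 7.8
position: [0.5938, 0.0618, 0.0765]
eef_rot: [-90.0, 0.0, -147.4]
force: [-0.5, 2.6, 0.3]
gripper_width: 0.0003
```

```bash
python3 look.py w5
```

```text
[ -4.9  16.4 102.2  -0.   61.4  52.4] [0.5938 0.0618 0.0765] [ -90.     0.  -147.4] [-0.5  2.6  0.3] 7.8
tcp in mixer [ 0.0148 -0.0253  0.0765]
disc_peg [316.1 285.2] 0.73 [ 0.0003 -0.0377  0.09  ] 0.007
disc_peg [422.9 408.9] 0.17 [-0.095  -0.0202  0.09  ] -1.361
disc_slot [110.9 261.7] 0.63 [0.0814 0.0448 0.0455] 
end_stop [155.3 209.8] 0.66 [0.0798 0.0014 0.045 ] 
end_stop [108.2 268.4] 0.54 [0.0803 0.0499 0.045 ] 
vial_a [109.5 264.3] 0.59 [0.0815 0.0505 0.04  ] 
vial_a [157.3 207.7] 0.16 [0.0799 0.0019 0.04  ] 
lock_bar [423.  409.4] 0.67 [-0.1419 -0.0007  0.046 ]
```

Emit:
jog_arm(
  motion=[
    [[-0.2, 0.8, 0], [0, 0, 0]],
    [[-0.2, 0.8, 3], [0, 0, -0.1]],
    [[-2, -2, 8], [0, 0, -0.24]],
    [[-4, -5, 12], [0, 0, -0.38]],
    [[-7, -8, 15], [0, 0, -0.52]],
  ],
)

```text
clock: 8.65
position: [0.5323, -0.0093, 0.2195]
eef_rot: [-90.0, 0.1, -177.4]
force: [-0.2, -0.4, 0.7]
gripper_width: 0.0004
```

Emit:
jog_arm(
  motion=[
    [[-1, -1, 2], [0, 0, -0.14]],
    [[-1, -1, 2], [0, 0, -0.195]],
    [[-1, -1, 2], [0, 0, -0.195]],
    [[-1, -1, 2], [0, 0, -0.195]],
  ],
)

```text
clock: 9.05
position: [0.5218, -0.0186, 0.2365]
eef_rot: [-90.0, -0.0, 171.8]
force: [0.7, 0.7, -0.2]
gripper_width: 0.0009
```

```bash
python3 look.py w6
python3 - <<'E'
import cv2
im=cv2.imread("pics/w6.png")
cv2.imwrite("pics/w6a.png",cv2.resize(im,(800,600),interpolation=cv2.INTER_CUBIC))
E
```

```text
[-14.5  -4.3 106.7   0.   77.7  83.7] [ 0.5218 -0.0186  0.2365] [-90.   -0.  171.8] [ 0.7  0.7 -0.2] 9.05
tcp in mixer [-0.0751  0.0345  0.2365]
disc_peg [181.5 112.7] 0.66 [ 0.001  -0.0364  0.09  ] 0.026
bar_tab [433.3 162.2] 0.71 [-0.211   0.0039  0.09  ] 
bar_tab [516.8 331.8] 0.63 [-0.3241  0.1772  0.09  ] 
disc_slot [194.  151.3] 0.78 [0.0019 0.0016 0.0455] 
end_stop [117.3 149.1] 0.62 [ 0.0772 -0.0011  0.045 ] 
vial_a [389.   74.6] 0.91 [-0.1816 -0.0699  0.04  ] 
vial_a [120.8 200.9] 0.58 [0.0816 0.0523 0.04  ] 
lock_bar [413.6 327.5] 0.73 [-0.2315  0.1978  0.046 ] 
lock_bar [237.1 326.8] 0.67 [-0.0338  0.1952  0.046 ]
```

View pics/w6a.png

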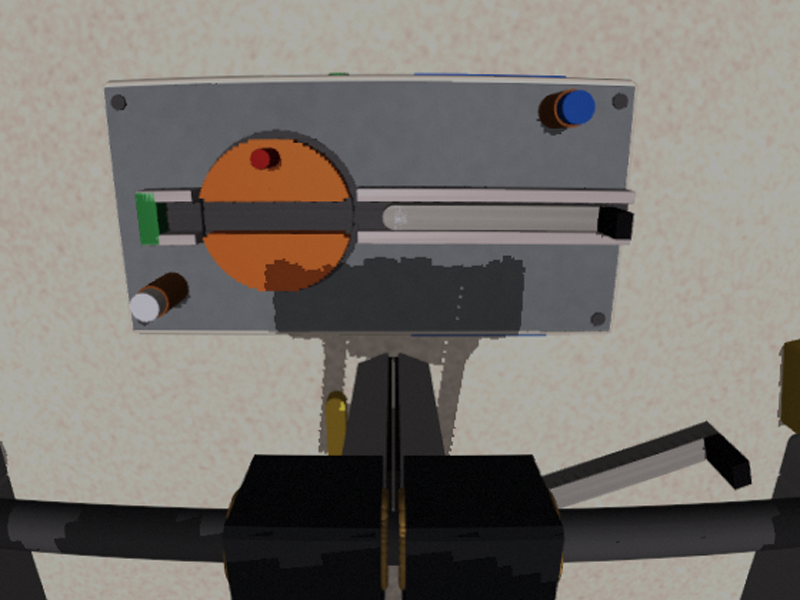

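Emit:
jog_arm(
  motion=[
    [[0.2, -4, 0], [0, 0, 0]],
    [[0.4, -8.5, 0], [0, 0, 0]],
    [[0.6, -13, -1], [0, 0, 0]],
    [[0.8, -16.5, -3], [0, 0, 0]],
    [[0.9, -17.5, -7], [0, 0, 0]],
  ],
)

```text
clock: 9.9
position: [0.5332, -0.1986, 0.1695]
eef_rot: [-89.8, 0.4, 171.5]
force: [1.1, 1.0, -0.4]
gripper_width: 0.0003
```

Emit:
jog_arm(
  motion=[
    [[0, 0, -1], [0, 0, 0]],
    [[0, 0, -1], [0, 0, 0]],
    [[0, 0, -1], [0, 0, 0]],
  ],
)

```text
clock: 10.2
position: [0.5318, -0.1935, 0.1582]
eef_rot: [-90.0, 0.1, 171.7]
force: [-0.6, 0.2, 0.5]
gripper_width: 0.0005
```

```bash
python3 look.py w7
```

```text
[-31.5   6.3 104.5   0.   69.2  66.8] [ 0.5318 -0.1935  0.1582] [-9.000e+01  1.000e-01  1.717e+02] [-0.6  0.2  0.5] 10.2
tcp in mixer [-0.2468 -0.0006  0.1582]
bar_tab [222.9 228.9] 0.95 [-0.2127  0.001   0.09  ] 
vial_a [186.3 118.8] 0.89 [-0.181  -0.0684  0.04  ] 
lock_bar [143.5 206.2] 0.81 [-0.1443 -0.002   0.046 ] 
lock_bar [278.  398.1] 0.65 [-0.2503  0.1854  0.046 ]
```

View pics/w7.png

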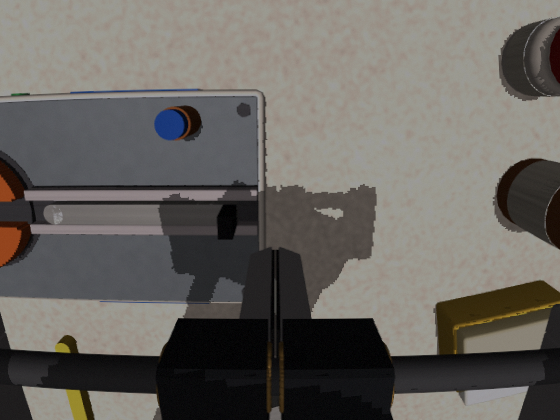

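Emit:
jog_arm(
  motion=[
    [[0, 0, -3], [0, 0, 0]],
    [[0, 0, -6], [0, 0, 0]],
    [[0, 0, -7.6], [0, 0, 0]],
    [[0, 0, -8.1], [0, 0, 0]],
    [[0, 0, -8.1], [0, 0, 0]],
  ],
)

```text
clock: 11.05
position: [0.5311, -0.194, 0.0759]
eef_rot: [-90.0, -0.0, 171.7]
force: [-0.0, -0.1, -0.1]
gripper_width: 0.0005
```

Emit:
jog_arm(
  motion=[
    [[0, 0, 0], [0, 0, 0]],
    [[0.05, 0.4, 0], [0, 0, 0]],
    [[0.12, 0.8, 0], [0, 0, 0]],
    [[0.17, 1.2, 0], [0, 0, 0]],
    [[0.23, 1.6, 0], [0, 0, 0]],
  ],
)

```text
clock: 11.55
position: [0.5335, -0.1777, 0.0763]
eef_rot: [-90.0, 0.0, 171.7]
force: [-1.3, -0.1, -0.5]
gripper_width: 0.0004
```

```bash
python3 look.py w8
```

```text
[-30.   12.2 107.4   0.   60.4  68.3] [ 0.5335 -0.1777  0.0763] [-90.    0.  171.7] [-1.3 -0.1 -0.5] 11.55
tcp in mixer [-2.309e-01 -1.000e-04  7.630e-02]
bar_tab [233.6 286.7] 0.97 [-0.2125  0.0004  0.09  ] 
vial_a [181.3 129.3] 0.88 [-0.1811 -0.0666  0.04  ] 
lock_bar [128.3 248.6] 0.95 [-0.1469  0.0002  0.046 ]
```

View pics/w8.png

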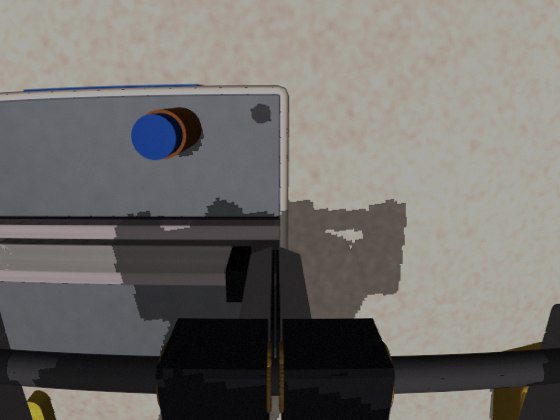

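Emit:
jog_arm(
  motion=[
    [[0.1, 0.6, 0], [0, 0, 0]],
    [[0.2, 1.3, 0], [0, 0, 0]],
    [[0.3, 2.0, 0], [0, 0, 0]],
    [[0.39, 2.7, 0], [0, 0, 0]],
    [[0.49, 3.4, 0], [0, 0, 0]],
  ],
)

```text
clock: 12.4
position: [0.5384, -0.1434, 0.076]
eef_rot: [-90.0, 0.0, 171.7]
force: [-0.3, -1.8, 0.1]
gripper_width: 0.0002
```

Emit:
jog_arm(
  motion=[
    [[0.1, 0.7, 0], [0, 0, 0]],
    [[0.2, 1.4, 0], [0, 0, 0]],
    [[0.3, 2.1, 0], [0, 0, 0]],
    [[0.41, 2.8, 0], [0, 0, 0]],
    [[0.51, 3.5, 0], [0, 0, 0]],
  ],
)

```text
clock: 12.9
position: [0.5435, -0.1085, 0.076]
eef_rot: [-90.0, 0.0, 171.7]
force: [0.6, -1.8, 0.4]
gripper_width: 0.0005
```

```bash
python3 look.py w9
```

```text
[-23.   11.3 108.5  -0.   60.2  75.3] [ 0.5435 -0.1085  0.076 ] [-90.    0.  171.7] [ 0.6 -1.8  0.4] 12.9
tcp in mixer [-0.161  0.     0.076]
disc_peg [313.1 124.8] 0.36 [-0.177 -0.072  0.09 ] -1.184
bar_tab [236.  288.4] 0.67 [-0.1438  0.0013  0.09  ] 
disc_slot [  6.1 245.4] 0.96 [ 0.     -0.0006  0.0455] 
vial_a [308.7 123.4] 0.94 [-0.1796 -0.0693  0.04  ] 
lock_bar [123.2 250.9] 0.84 [-0.0739  0.0017  0.046 ]
```

View pics/w9.png

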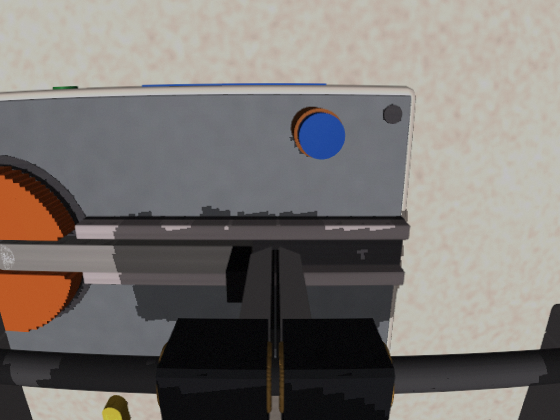

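Emit:
jog_arm(
  motion=[
    [[0.1, 0.7, 0], [0, 0, 0]],
    [[0.2, 1.4, 0], [0, 0, 0]],
    [[0.3, 2.1, 0], [0, 0, 0]],
    [[0.41, 2.8, 0], [0, 0, 0]],
    [[0.51, 3.5, 0], [0, 0, 0]],
  ],
)

```text
clock: 13.75
position: [0.5487, -0.0735, 0.0762]
eef_rot: [-90.0, 0.0, 171.7]
force: [-0.1, -1.6, 1.7]
gripper_width: 0.0007
```

Emit:
jog_arm(
  motion=[
    [[0.1, 0.7, 0], [0, 0, 0]],
    [[0.2, 1.4, 0], [0, 0, 0]],
    [[0.3, 2.1, 0], [0, 0, 0]],
    [[0.39, 2.7, 0], [0, 0, 0]],
    [[0.44, 3.1, 0], [0, 0, 0]],
  ],
)

```text
clock: 14.25
position: [0.5529, -0.0424, 0.0759]
eef_rot: [-90.0, -0.0, 171.7]
force: [0.3, -2.5, 2.2]
gripper_width: 0.0004
```

Emit:
jog_arm(
  motion=[
    [[0.03, 0.2, 0], [0, 0, 0]],
    [[0.06, 0.4, 0], [0, 0, 0]],
    [[0.09, 0.6, 0], [0, 0, 0]],
  ],
)

```text
clock: 14.55
position: [0.5537, -0.037, 0.0759]
eef_rot: [-90.0, -0.0, 171.7]
force: [0.3, -1.2, 0.6]
gripper_width: 0.0003
```

```bash
python3 look.py w10
```

```text
[-15.5  11.4 108.4  -0.   60.2  82.8] [ 0.5537 -0.037   0.0759] [-90.   -0.  171.7] [ 0.3 -1.2  0.6] 14.55
tcp in mixer [-0.0888  0.0002  0.0759]
disc_peg [ 64.8 209.8] 0.62 [ 0.0032 -0.0362  0.09  ] 0.089
bar_tab [234.1 286.2] 0.69 [-0.0707  0.0002  0.09  ] 
disc_slot [118.8 247.3] 0.95 [ 0.0008 -0.0002  0.0455] 
vial_a [ 18.1 312.4] 0.93 [0.0795 0.0492 0.04  ] 
vial_a [443.4 126.6] 0.69 [-0.1809 -0.0682  0.04  ] 
lock_bar [122.5 250.3] 0.76 [-0.0014  0.0014  0.046 ]
```

View pics/w10.png

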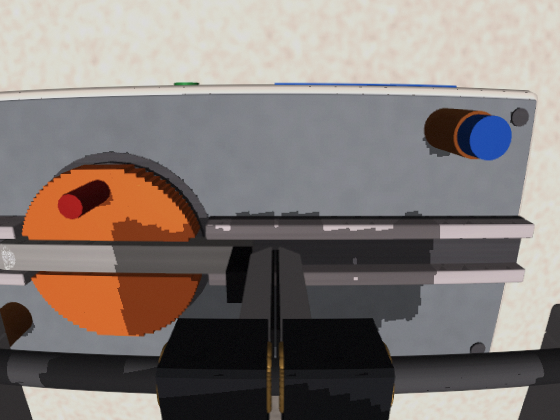

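Nearly home, about 3 mm to go. I push on in 1 mm steps and watch the force.

Emit:
jog_arm(
  motion=[
    [[0.01, 0.1, 0], [0, 0, 0]],
    [[0.03, 0.2, 0], [0, 0, 0]],
    [[0.03, 0.2, 0], [0, 0, 0]],
  ],
)

```text
clock: 15.2
position: [0.5539, -0.035, 0.0758]
eef_rot: [-90.0, -0.0, 171.7]
force: [0.1, -0.6, 0.1]
gripper_width: 0.0003
```

Emit:
jog_arm(
  motion=[
    [[0.01, 0.1, 0], [0, 0, 0]],
    [[0.01, 0.1, 0], [0, 0, 0]],
  ],
)

```text
clock: 15.4
position: [0.5541, -0.034, 0.0759]
eef_rot: [-90.0, -0.0, 171.7]
force: [-1.2, -0.7, -0.5]
gripper_width: 0.0006
```

Emit:
jog_arm(
  motion=[
    [[0.02, 0.1, 0], [0, 0, 0]],
    [[0.02, 0.1, 0], [0, 0, 0]],
  ],
)

```text
clock: 15.6
position: [0.5544, -0.033, 0.076]
eef_rot: [-90.0, 0.0, 171.7]
force: [0.3, -0.4, -0.8]
gripper_width: 0.0007
```

Emit:
jog_arm(
  motion=[
    [[0.01, 0.1, 0], [0, 0, 0]],
    [[0.01, 0.1, 0], [0, 0, 0]],
  ],
)

```text
clock: 15.8
position: [0.5545, -0.032, 0.076]
eef_rot: [-90.0, -0.0, 171.7]
force: [-0.1, -0.5, -0.5]
gripper_width: 0.0005
```

Emit:
jog_arm(
  motion=[
    [[0.02, 0.1, 0], [0, 0, 0]],
    [[0.02, 0.1, 0], [0, 0, 0]],
  ],
)

```text
clock: 16.0
position: [0.5548, -0.0318, 0.0761]
eef_rot: [-89.9, 0.0, 171.7]
force: [-1.0, -5.3, -0.6]
gripper_width: 0.0007
```

```bash
python3 look.py w11
```

```text
[-1.490e+01  1.140e+01  1.083e+02 -1.000e-01  6.020e+01  8.340e+01] [ 0.5548 -0.0318  0.0761] [-89.9   0.  171.7] [-1.  -5.3 -0.6] 16.0
tcp in mixer [-0.0835 -0.0001  0.0761]
disc_peg [ 80.3 206.9] 0.78 [ 0.0012 -0.0378  0.09  ] 0.032
bar_tab [234.7 288.3] 0.64 [-0.0656  0.0012  0.09  ] 
disc_slot [124.  249.1] 0.68 [0.0032 0.0007 0.0455] 
end_stop [  6.  245.7] 0.8 [ 0.0779 -0.0004  0.045 ] 
vial_a [ 25.1 316.3] 0.71 [0.0802 0.0517 0.04  ] 
vial_a [453.  126.8] 0.67 [-0.1813 -0.0685  0.04  ] 
lock_bar [127.2 249.8] 0.59 [0.0011 0.0009 0.046 ]
```

View pics/w11.png

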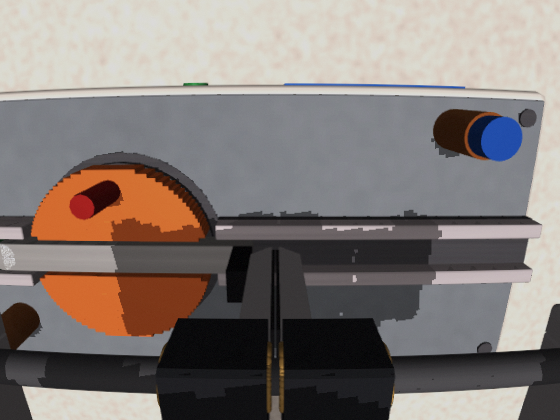

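The force stepped up to about 5 N and the finger stalled, so the bar is home. I back off along −x, lift and check.

Emit:
jog_arm(
  motion=[
    [[-0.1, -0.7, 0], [0, 0, 0]],
    [[-0.2, -1.5, 0], [0, 0, 0]],
    [[-0.2, -1.5, 4], [0, 0, 0]],
    [[-0.2, -1.5, 9], [0, 0, 0]],
    [[-2, -1.5, 13], [0, 0, 0]],
  ],
)

```text
clock: 16.85
position: [0.5358, -0.0466, 0.2087]
eef_rot: [-90.0, 0.1, 171.7]
force: [0.9, 0.9, 0.9]
gripper_width: 0.0003
```

Emit:
jog_arm(
  motion=[
    [[-1, 2, 2], [0, 0, 0]],
    [[-2, 4, 4], [0, 0, 0]],
    [[-2, 5, 6], [0, 0, 0]],
    [[-2, 5, 6], [0, 0, 0]],
    [[-2, 5, 6], [0, 0, 0]],
  ],
)

```text
clock: 17.35
position: [0.5146, 0.0037, 0.2656]
eef_rot: [-90.0, 0.0, 171.7]
force: [-0.0, -0.5, -0.3]
gripper_width: 0.0004
```

```bash
python3 look.py w12
python3 - <<'E'
import cv2
im=cv2.imread("pics/w12.png")
cv2.imwrite("pics/w12a.png",cv2.resize(im,(800,600),interpolation=cv2.INTER_CUBIC))
E
```

```text
[-12.2  -6.7 105.8   0.   80.8  86.1] [0.5146 0.0037 0.2656] [-90.    0.  171.7] [-0.  -0.5 -0.3] 17.35
tcp in mixer [-0.0541  0.0447  0.2656]
disc_peg [212.6  99.9] 0.76 [ 0.0006 -0.0362  0.09  ] 0.016
bar_tab [519.4 310.5] 0.78 [-0.3224  0.1808  0.09  ] 
bar_tab [285.8 142.8] 0.67 [-0.0644  0.0019  0.09  ] 
disc_slot [218.9 136.8] 0.81 [0.0027 0.0008 0.0455] 
end_stop [146.3 136.7] 0.85 [ 0.0784 -0.      0.045 ] 
vial_a [401.7  68.3] 0.84 [-0.1818 -0.0678  0.04  ] 
vial_a [148.7 182.1] 0.61 [0.0818 0.0491 0.04  ] 
lock_bar [221.  135.7] 0.8 [ 0.0005 -0.0004  0.046 ] 
lock_bar [421.4 310.7] 0.79 [-0.2294  0.2046  0.046 ]
```

View pics/w12a.png

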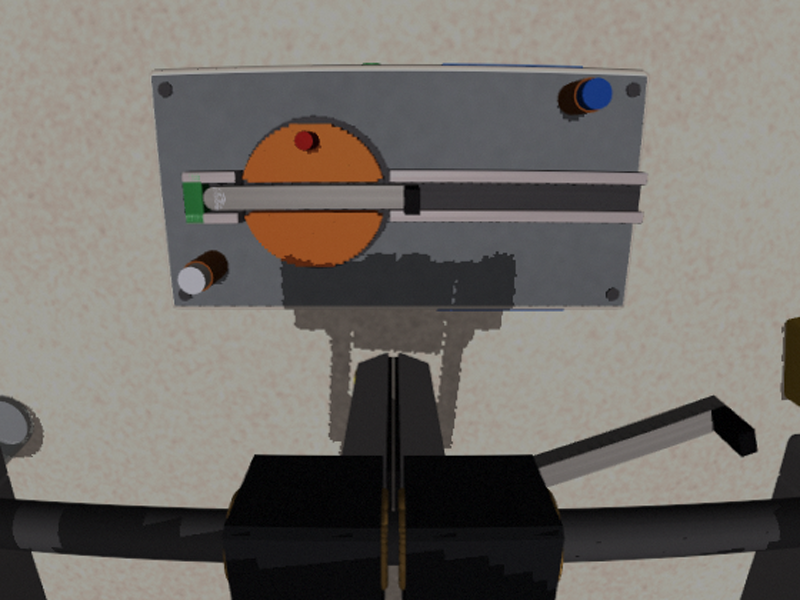

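The bar lies through the slot with its nose against the green block (about (203,198) in the enlarged picture), the disc is in line, and both vials are in place. The hand is clear, so I hand in.

```bash
python3 -c "
from station import manip
print(manip.finish_job())"
```

```text
the job is handed in; nothing more can be done
None
```

I turned the disc into line, pushed the bar through the slot until it stopped against the green end block, and handed the job in at about 17 s of the 51 s allowed. No verdict was reported.

- **Disc:** I pushed the red peg with the closed fingertips from about 1.43 rad to about 0.01–0.03 rad. The bar was still outside the disc, with its origin near x = −143 mm. In the wrist picture the slot looked in line with the channel.
- **Bar:** I pushed the black tab from behind with 1–3 N. At the end the force rose to about 5 N and the finger stopped, which I took as the bar reaching the end block. I then backed off and lifted the hand clear.
- **Last check:** The last wrist picture shows the nose at the green block and the disc in line at about 0.02 rad. Both vials were where they started and the wrist force was near zero.
- **Disagreements:** In the last picture the bar's own landmark put it at x ≈ +0.5 mm, and the tab put it at about +5.6 mm, close to the 6 mm limit. The disc and end-stop landmarks also sat 1–3 mm further along x than my mixer pose. Fully home is +2 mm, so these fit a calibration offset. My first fit from the top and side cameras was 2–4 pixels off, so I used the closer wrist view instead.
- **Not checked:** I did not look again at the rack, bottle, beaker, jar or tip box. The hand felt no unexpected contact.

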